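# Load a cap magazine into the capper's dock

### The job

Pull the stiff slide gate of the steel magazine box open until its black handle stands in line with the two short posts on the rails, never so far that the front compartment is uncovered, and lift the cap magazine out of the rear compartment. Stand it on the open bench, let go and take it again by its two narrow ends, then lower it (do not drop it) upright between the two walls of the dock, down on the floor and with its ends level with the ends of the walls. Then push the gate fully shut again, and leave everything else on the bench where it stands.

Things in the scene. Friction and masses are not known exactly. Their poses are not given: they have to be found in the camera images.
- hopper: Magazine box: fixed stainless box, 176 (x) by 132 (y) by 108 mm tall, slide gate on top. Origin: centre of underside, on the bench. Its yaw varies; its -x faces the robot, roughly. Rear (+x) and front (-x) compartment, parted by a 24 mm wall at x = -12 to 12 mm. The front one holds a spare and stays covered. Dark rails along both sides on top, to z = 118 mm, 120 mm apart.
- rear_bay (a point): Centre of the floor of the box's rear compartment, 12 mm above the bench, at x = +47 mm in the box's frame. Inside it is 70 mm along x and 120 mm along y, with walls up to 108 mm above the bench. It holds the magazine to be taken. Axes as the box's.
- gate (a joint): Slide gate, m: 0 = shut, grows as it slides to the box's -x, stop at 0.140; starts 0 to 0.015. Aluminium plate 168 (x) by 112 mm (y), top 112 mm above the bench. Stiff: about 11 N friction either way plus light damping (8 N per m/s); stays where left. At 0.084 the handle is in line with the posts. Rear compartment clear from 0.072; front one starts to be uncovered at 0.096.
- gate_grip (a point): Grip point of the gate's upright black handle: 12 mm thick along the box's x (the pull direction), 70 mm wide along y, 36 mm tall over the plate. The point is in the middle of thickness and width, 134 mm above the bench (handle top 148 mm). It moves with the gate; shut, it is at x = +30 mm, y = 0 in the box's frame. Axes as the box's.
- gate_mark (a point): Point midway between the two short dark posts (8 by 10 mm, top 142 mm above the bench) on the side rails, at x = -54 mm in the box's frame. The gate is open as asked when the handle's centre has this same x in the box's frame. Axes as the box's.
- magazine: Cap magazine: upright aluminium box, black top, windows showing caps; 62 (x) by 34 (y, thickness) by 90 mm tall, 0.25 to 0.5 kg, loose. Origin: centre of underside. Starts in the rear compartment under the gate, x along the box's x within 0.04 rad, ends only 1 to 7 mm from the walls, so there it is gripped across its thickness; 31 mm or more beside each broad face.
- dock: Magazine dock: fixed grey base 100 by 100 by 12 mm with two steel walls along its x, 44 mm apart inside, 60 mm long (x = -30 to 30 mm), 6 mm thick, to 104 mm above the bench, flared lips to 116 mm. Ends and top open; low chute (under 35 mm) at +x. The magazine's x goes along the dock's x, either way round. Origin: centre of underside; yaw varies. Box and dock may swap sides.
- open_bench (a point): Point on the bench top between the box and the dock (not marked on it). The bench is always clear for 60 mm round about it: a good place to stand the magazine for the regrasp. Any other clear spot will do as well.
- dock_floor (a point): Centre of the dock's floor between the walls, 12 mm above the bench: where the centre of the magazine's underside must come. Axes as the dock's.
- jar: Bystander, to be left alone: squat jar of dark juice, 68 mm across, 95 mm tall; origin at the centre of its underside.
- bottle_a: Bystander, to be left alone: juice bottle, 66 mm across, 165 mm tall; origin at the centre of its underside.
- bottle_b: Bystander, to be left alone: juice bottle, 66 mm across, 165 mm tall; origin at the centre of its underside.
- label_roll: Bystander, to be left alone: roll of blank white labels standing on end, 100 mm across, 60 mm tall; origin at the centre of its underside.
- mug: Bystander, to be left alone: white cup, 76 mm across, 85 mm tall; origin at the centre of its underside.
- screwdriver: Bystander, to be left alone: screwdriver 150 mm long, lying flat; origin near its middle.
Mind the look-alikes: they are no part of the job. What is shaped like the dock but green or turquoise is not meant. What is shaped like the hopper but turquoise is not meant.

How it is judged (in metres and radians):
On the way, in this order (a step that is already met when the one before it is completed fails the run):
1. the gate is pulled open to the mark: handle within 10 mm of the posts' line (value of joint gate between 0.074 and 0.094 m and velocity of joint gate between -0.02 and 0.02 m/s), for 0.2 s.
2. the magazine stands upright on the bench, released (height (world z) of magazine below 0.006 m and angle between magazine's own z axis and vertical below 0.08 rad and linear speed of magazine below 0.02 m/s and contact force between magazine and the fingers below 0.1 N), for 0.2 s.
3. the magazine stands released in the dock, on its floor, ends level with the walls' ends within 10 mm (x of magazine in the frame of dock_floor between -0.01 and 0.01 m and y of magazine in the frame of dock_floor between -0.008 and 0.008 m and z of magazine in the frame of dock_floor below 0.004 m and angle between the x axis of magazine and the x axis of dock, either way round below 0.2 rad and angle between magazine's own z axis and vertical below 0.08 rad and linear speed of magazine below 0.02 m/s and contact force between magazine and the fingers below 0.1 N), for 0.2 s.
4. the gate is pushed fully shut (within 5 mm) (value of joint gate below 0.005 m), for 0.2 s.
At the end, for the whole second after the job is handed in: The magazine stands upright, at rest and released between the dock's walls, on the dock floor (within 4 mm), ends within 10 mm of level with the walls' ends; the gate is fully shut (under 5 mm open) (all of step 3 and value of joint gate below 0.005 m); the robot touches nothing.
It fails at once if the gate is pulled so far that the front compartment is uncovered (more than 97 mm) (value of joint gate above 0.097 m).
It fails at once if the magazine is dropped into the dock (falls faster than 0.4 m/s in its last 50 mm) (horizontal distance between magazine and dock_floor below 0.03 m and z of magazine in the frame of dock_floor below 0.05 m and linear speed of magazine above 0.4 m/s).
It fails at once if a bystander is moved more than 40 mm or knocked over (distance of any of jar, bottle_a, bottle_b, label_roll, mug, screwdriver from where it was at the start of the episode above 0.04 m or angle between any of jar, bottle_a, bottle_b, label_roll, mug's own z axis and vertical above 0.4 rad).
It also fails if it takes over 72 s, if anything falls off the work surface, if the arm or the gripper's body presses on something with over 40 N, if the wrist force passes 120 N, or if a joint passes its speed limit or range.

### The arm

A 7-joint arm with a two-finger parallel gripper is mounted at the origin on the work surface. World frame = base frame: x ahead of the robot, y to its left, z up, the work surface at z = 0. Lengths are in mm, angles in rad, forces in N, time in s.
With the tool pointing down it reaches from about 400 to 875 mm from the base axis. Payload 4.4 kg.
Tool frame: the origin (TCP) lies at the very end of the fingers, on their centre line; the grasp point (between the pads) lies 19 mm behind it; y points along the fingers, x is the direction in which the jaws open and shut, and the axes are right-handed (so a half turn about y gives the same grasp; the last joint's range is limited). The gripper opens to 85 mm and grips with 20 to 120 N. Pads are 22 mm wide; open, the fingers measure 114 mm over their backs; the gripper's body (76 mm by 85 mm) begins 54 mm behind the grasp point. The pads swing forward as they close: fully open they stand 13 mm farther back than shut.
Start: joints at [-1.297, 0.628, 0.038, 1.517, -0.027, 0.996, -0.02], TCP at [216.621, 612.857, 231.313] pointing down, gripper open.
Joint ranges: [-3.06, 3.06], [-0.37, 2.12], [-1.25, 1.32], [0.18, 2.47], [-1.1, 4.24], [0.23, 1.98], [-2.94, 2.94]. Speed limits (rad/s): [2.57, 2.57, 3.14, 3.14, 3.14, 3.14, 3.14].

### API

Orientations are given as [roll, pitch, yaw] about the fixed x, y, z axes, in that order (R = Rz(yaw) Ry(pitch) Rx(roll)).
In Python, from cell import ctrl, get_image, nets gives the robot as it stands. The module is installed in compiled form; this text tells all that it offers.
- The arm moves only by the tool step_arm, never from a script. Its argument "moves" is text: rows parted by semicolons, each of 7 numbers parted by spaces: the shift along the tool's x, y, z normalised to -1 to 1, where 1 is 0.05 m, then the turn, a rotation vector about the tool's x, y, z normalised to -1 to 1, where 1 is 0.12 rad, then the opening, from 0 (shut) to 1 (fully open). A call has 1 to 20 rows; each row shifts and turns the commanded pose from where the row before left it, along the tool's axes as they then stand; what a row does not reach is not made up. A row lasts 1/10 s, in which the tool goes at most 50 mm and 8.59 degrees, less where a joint would pass 70% of its speed; a pose out of reach is approached as far as the arm can. A call with a number of a shift or a turn outside -1 to 1 is refused whole. A call with a gripper value outside its range is refused whole. The fingers move at their own pace and stop on an object; the grip force is fixed at half the most. Time passes only in rows, so rows that do not move let the fingers close. It gives the time, the measured TCP pose, the force and the opening at its end, in the units of the state.
- ctrl.read_state(): the state, without advancing time (a new reading comes with each control period).
- get_image(name): name is "scene" or "top" or "wrist"; returns a dict with "color" (420x560x3 uint8, blue, green, red), "vertical_fov" (degrees; the focal length in pixels is half the picture's height over the tangent of half this angle, whatever the lens; pixels are square), "cx", "cy" (the principal point, pixels), "k1" (the pictures are not rectified: a ray, as slopes to the right and down, at radius r is drawn at 1 + k1 r^2 times it, then the intrinsics apply), "R" (3x3) and "t" (3): a world point X has camera coordinates R X + t; the wrist camera has in their place "T_tool_cam" (4x4, takes a point from camera to tool coordinates, whose origin is the TCP and whose axes are the tool frame's). Camera axes: x right, y down, z forward; pixel columns grow to the right and rows downward; lengths in mm; the calibration is good to about 2 mm. A picture is of the moment at which its call begins: read the wrist's pose just before it. There is no depth.
- ctrl.finish_job(): hands the job in, once; it reports no verdict.
Trained networks look in a picture, given as the dict that the camera call returned (one of the last four; its "shot" number tells which), for a name from the list of things; names that differ only in an ending like _2 or _b are one class to them, and where a whole thing is asked for, a point or a joint stands for the part that bears it (a point fixed in the world has none). Each returns a list of dicts, best first, with "conf" (0 to 1); they miss things now and then, are a little off and sometimes report something else, mostly with a low value. They report only what shows in the picture. A call takes as long as a camera call. They do not tell look-alikes from the thing itself.
- nets.find_in(picture, target): "position" ([x, y, z] in mm, in world coordinates, good to about 4 mm: the middle of the surface that is visible of it).
- nets.cut_out(picture, target): "pixels" (420x560 bool, what is visible of it).
- nets.place_of(picture, target): "position" ([x, y, z] in mm, in world coordinates, good to about 4 mm: a listed point, or the origin of a listed thing).
The state is a dict: "clock": time; "qpos": joint angles; "qd": joint speeds; "tau": joint torques, N m; "eef_pos": TCP position; "tool_rot": TCP orientation; "force": force on the tool from outside, world axes, zero at the start; "torque": the same for the moment, N m; "width": finger opening in mm.
Only numpy, scipy, OpenCV 4.12 (cv2) and the standard library are available. Lean on these libraries where they do the work, as an engineer would, in place of code of your own. Each camera call takes 0.05 s, during which the arm holds its last target.

## Working session

There is one attempt and no reset: what is moved stays moved. The work goes in short steps, Python scripts to look and compute and a tool call to move; the robot and the scene stay as the last step left them, time stands still between calls to the robot, and variables do not carry over. Pictures are saved under pics/ and viewed, and the job is handed in when it is done.

Besides the shell and the picture viewer there is one more tool, called after "Request:" as name(argument=value, ...) on one line, values as JSON. step_arm: Moves the arm, as the interface text tells. Scaled input: -1 to 1 covers 0.05 m each way for a shift and 0.12 rad each way for a turn. Its arguments: {"type":"object","properties":{"moves":{"type":"string"}},"required":["moves"]}

```bash
mkdir -p pics
cat > h.py <<'E'
import numpy as np, cv2
from cell import ctrl,get_image,nets
from scipy.spatial.transform import Rotation as Ro
def cam(p,st=None):
    """returns R,t world->cam"""
    if 'R' in p: return np.array(p['R']),np.array(p['t'])
    T=np.array(p['T_tool_cam']); W=np.eye(4); W[:3,:3]=Ro.from_euler('xyz',st['tool_rot']).as_matrix(); W[:3,3]=st['eef_pos']
    C=np.linalg.inv(W@T); return C[:3,:3],C[:3,3]
def f_of(p): return p['color'].shape[0]/2/np.tan(np.radians(p['vertical_fov'])/2)
def proj(p,X,st=None):
    R,t=cam(p,st); c=np.atleast_2d(X)@R.T+t; s=c[:,:2]/c[:,2:]
    s=s*(1+p['k1']*(s**2).sum(1,keepdims=True)); return s*f_of(p)+[p['cx'],p['cy']]
def unproj(p,uv,z,st=None):
    R,t=cam(p,st); d=(np.atleast_2d(uv)-[p['cx'],p['cy']])/f_of(p); s=d.copy()
    for _ in range(20): s=d/(1+p['k1']*(s**2).sum(1,keepdims=True))
    r=np.c_[s,np.ones(len(s))]@R; o=-R.T@t; k=(z-o[2])/r[:,2]; return o+r*k[:,None]
E
cat > a.py <<'E'
from h import *
st=ctrl.read_state(); print({k:np.round(v,3) for k,v in st.items()})
for n in ['top','scene','wrist']:
    p=get_image(n); cv2.imwrite(f'pics/{n}0.png',p['color'])
    print(n,p['vertical_fov'],p['k1'])
    if n!='wrist':
        for t in ['hopper','gate_grip','gate_mark','rear_bay','dock','dock_floor','open_bench','label_roll','jar','mug','bottle_a','screwdriver']:
            print(t,[(np.round(r['position'],0),round(r['conf'],2)) for r in nets.place_of(p,t)])
print(np.round(p['T_tool_cam'],3))
E
python3 a.py
```

```text
{'clock': np.float64(0.0), 'qpos': array([-1.297,  0.629,  0.038,  1.518, -0.027,  0.996, -0.02 ]), 'qd': array([ 0.002,  0.   , -0.001, -0.001,  0.   , -0.001, -0.001]), 'tau': array([ 1.0000e-03, -5.6341e+01,  1.2260e+00, -1.9345e+01,  1.1000e-02,
        1.0000e-02,  0.0000e+00]), 'eef_pos': array([216.386, 612.237, 230.383]), 'tool_rot': array([-1.571,  0.002,  1.231]), 'force': array([0.69 , 1.39 , 0.411]), 'torque': array([-0.016,  0.036,  0.029]), 'width': np.float64(85.126)}
top 42.66919261230555 -0.21754014300092492
hopper [(array([237., 357.,  -0.]), 0.88), (array([564., 220.,  -4.]), 0.83)]
gate_grip [(array([274., 357., 130.]), 0.86), (array([586., 229., 132.]), 0.69)]
gate_mark [(array([512., 210., 135.]), 0.93), (array([188., 352., 133.]), 0.59)]
rear_bay [(array([287., 357.,  15.]), 0.87)]
dock [(array([ 566., -215.,    0.]), 0.89), (array([ 345., -293.,    1.]), 0.87), (array([ 656., -423.,    2.]), 0.64), (array([ 502., -443.,   -1.]), 0.29)]
dock_floor [(array([ 559., -216.,   15.]), 0.7), (array([ 658., -423.,   15.]), 0.66), (array([ 347., -300.,   11.]), 0.6)]
op
[... 1104 characters left out ...]
424.,   13.]), 0.75), (array([563., 226.,   4.]), 0.16)]
open_bench [(array([542.,  -1.,   0.]), 0.82)]
label_roll [(array([508., 462.,  -2.]), 0.61)]
jar [(array([679.,  -1.,  -2.]), 0.64), (array([ 503., -443.,   -2.]), 0.23)]
mug [(array([ 504., -442.,   -4.]), 0.85)]
bottle_a [(array([772., -92.,  -2.]), 0.77), (array([611., 221.,  11.]), 0.75), (array([722.,  86.,   2.]), 0.67)]
screwdriver [(array([437.,   8.,  -3.]), 0.86)]
wrist 59.69276741581009 0.017897950115413425
[[ 1.00000e+00 -0.00000e+00  0.00000e+00  1.52900e+00]
 [-1.00000e-03 -2.81000e-01  9.60000e-01 -1.42825e+02]
 [-0.00000e+00 -9.60000e-01 -2.81000e-01  7.15610e+01]
 [ 0.00000e+00  0.00000e+00  0.00000e+00  1.00000e+00]]
```

View pics/top0.png

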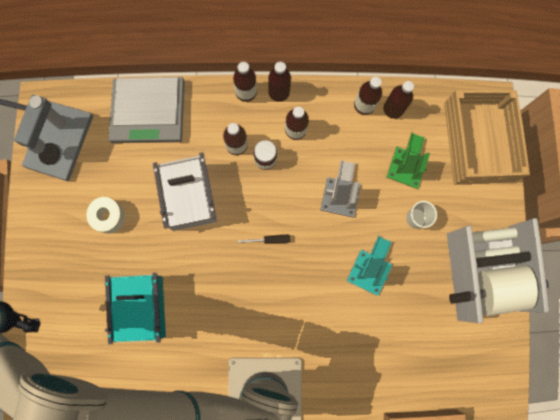

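View pics/scene0.png

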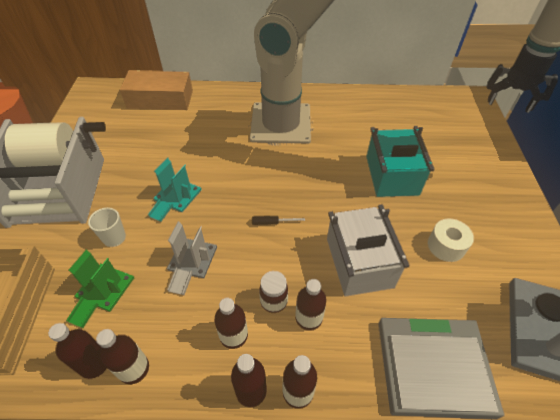

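View pics/wrist0.png

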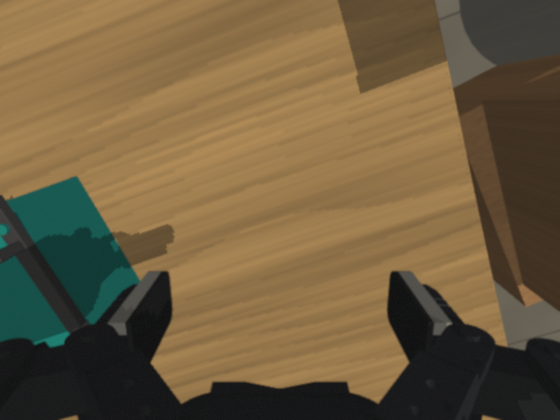

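Run:
```python
import cv2
a=cv2.imread('pics/top0.png')
l=cv2.resize(a[145:240,145:225],None,fx=6,fy=6,interpolation=cv2.INTER_CUBIC)
r=cv2.resize(a[150:230,310:375],None,fx=7,fy=7,interpolation=cv2.INTER_CUBIC)
cv2.imwrite('pics/c1.png',l);cv2.imwrite('pics/c2.png',r);
```

```text
(no output)
```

View pics/c1.png

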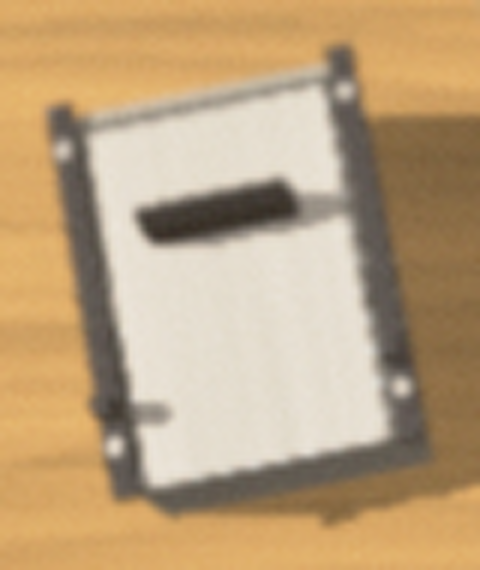

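View pics/c2.png

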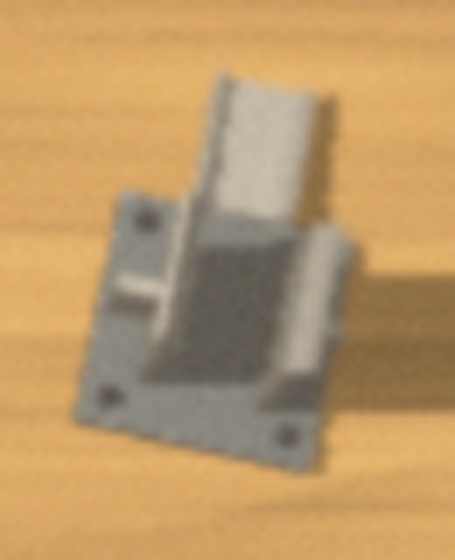

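Run:
```python
from h import *
p=get_image('top')
def m(l,k,o): return (np.array(l)+.5)/k-.5+o
a=unproj(p,m([(63,150),(345,90),(115,445),(401,385)],6,(145,145)),118)
print(a.round(1)); an=lambda d:np.arctan2(d[1],d[0])
print(a.mean(0), an(a[0]-a[2]),an(a[1]-a[3]),an(a[0]-a[1])-np.pi/2,an(a[2]-a[3])-np.pi/2)
h=unproj(p,m([(137,210),(290,180)],6,(145,145)),148);print('handle back-top edge',h)
d=unproj(p,m([(147,220),(110,397),(288,437),(120,190),(80,418),(312,470)],7,(310,150)),12)
print(d.round(1)); print((d[0]+d[2])/2,(d[3]+d[5])/2,an(d[0]-d[1]),an(d[1]-d[2])-np.pi/2,an(d[3]-d[4]),an(d[4]-d[5])-np.pi/2)
p=get_image('scene'); cv2.imwrite('pics/c3.png',cv2.resize(p['color'][200:300,320:410],None,fx=6,fy=6,interpolation=cv2.INTER_CUBIC)); cv2.imwrite('pics/c4.png',cv2.resize(p['color'][215:300,160:220],None,fx=7,fy=7,interpolation=cv2.INTER_CUBIC))
```

```text
[[616.4 302.1 118. ]
 [644.1 172.3 118. ]
 [480.  273.1 118. ]
 [507.7 143.8 118. ]]
[562.0572305  222.83584482 118.        ] 0.20978491570085991 0.206422604577737 0.2102339873179686 0.210842588036261
handle back-top edge [[581.75621085 260.78937357 148.        ]
 [595.2893462  192.15196237 148.        ]]
[[ 607.4 -191.3   12. ]
 [ 532.5 -174.6   12. ]
 [ 516.  -248.5   12. ]
 [ 620.1 -180.1   12. ]
 [ 523.7 -162.    12. ]
 [ 502.2 -258.3   12. ]]
[ 561.67519505 -219.89840818   12.        ] [ 561.15650842 -219.22134253   12.        ] -0.21879773443331357 -0.22020878380651254 -0.18567572275249236 -0.21977599850217566
```

View pics/c3.png

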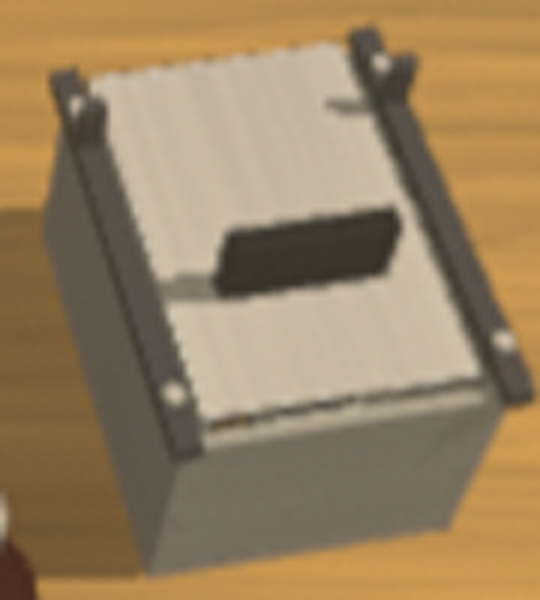

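View pics/c4.png

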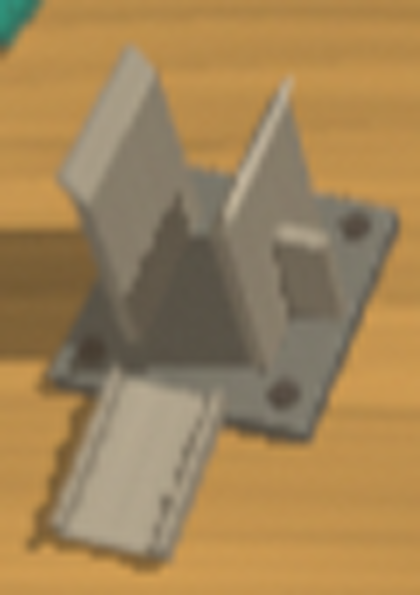

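```bash
cat > plan.py <<'E'
from h import *
import sys
def plan(tgt,yaw,n,start=None,grip=1,dec=2):
    st=ctrl.read_state()
    P=np.array(st['eef_pos']) if start is None else np.array(start[:3],float)
    R=Ro.from_euler('xyz',st['tool_rot']) if start is None else Ro.from_euler('xyz',[-np.pi/2,0,start[3]])
    T=Ro.from_euler('xyz',[-np.pi/2,0,yaw]); P0=P.copy(); rows=[]
    for i in range(n):
        k=n-i
        sh=np.round(R.inv().apply((np.array(tgt)-P)/k)/50,dec)
        rv=np.round((R.inv()*T).as_rotvec()/k/.12,dec)
        P=P+R.apply(sh*50); R=R*Ro.from_rotvec(rv*.12)
        rows.append(' '.join(f'{v:g}' for v in np.r_[sh+0.,rv+0.])+f' {grip:g}')
    print('; '.join(rows)); print('ends',P.round(1),R.as_euler('xyz').round(3))
def opn(): 
    s=ctrl.read_state(); print(round(s['clock'],2),s['eef_pos'].round(1) if hasattr(s['eef_pos'],'round') else s['eef_pos'],np.round(s['tool_rot'],3),s['width'])
E
python3 - <<'E'
from plan import *
plan([560,222,255],0.209,16)
E
```

```text
-0.32 -0.03 -0.57 0 0.53 0 1; -0.28 -0.03 -0.59 0 0.53 0 1; -0.24 -0.03 -0.6 0 0.53 0 1; -0.2 -0.03 -0.62 0 0.53 0 1; -0.17 -0.03 -0.63 0 0.53 0 1; -0.12 -0.03 -0.64 0 0.53 0 1; -0.08 -0.03 -0.64 0 0.53 0 1; -0.04 -0.03 -0.65 0 0.53 0 1; 0 -0.03 -0.65 0 0.53 0 1; 0.04 -0.03 -0.65 0 0.54 0 1; 0.08 -0.03 -0.64 0 0.53 0 1; 0.12 -0.03 -0.64 0 0.54 0 1; 0.16 -0.03 -0.63 0 0.53 0 1; 0.2 -0.03 -0.62 0 0.54 0 1; 0.24 -0.03 -0.6 0 0.53 0 1; 0.29 -0.02 -0.59 0 0.54 0 1
ends [560.1 222.  254.8] [-1.571 -0.     0.209]
```

Request:
step_arm(moves="-0.32 -0.03 -0.57 0 0.53 0 1; -0.28 -0.03 -0.59 0 0.53 0 1; -0.24 -0.03 -0.6 0 0.53 0 1; -0.2 -0.03 -0.62 0 0.53 0 1; -0.17 -0.03 -0.63 0 0.53 0 1; -0.12 -0.03 -0.64 0 0.53 0 1; -0.08 -0.03 -0.64 0 0.53 0 1; -0.04 -0.03 -0.65 0 0.53 0 1; 0 -0.03 -0.65 0 0.53 0 1; 0.04 -0.03 -0.65 0 0.54 0 1; 0.08 -0.03 -0.64 0 0.53 0 1; 0.12 -0.03 -0.64 0 0.54 0 1; 0.16 -0.03 -0.63 0 0.53 0 1; 0.2 -0.03 -0.62 0 0.54 0 1; 0.24 -0.03 -0.6 0 0.53 0 1; 0.29 -0.02 -0.59 0 0.54 0 1; 0 0 0 0 0 0 1; 0 0 0 0 0 0 1; 0 0 0 0 0 0 1")

```text
clock: 3.35
eef_pos: [559.3, 223.3, 254.6]
tool_rot: [-1.57, 0.001, 0.21]
force: [-0.2, 0.3, 0.2]
width: 85.4
```

```bash
cat > look.py <<'E'
from plan import *
n=sys.argv[1]; st=ctrl.read_state(); p=get_image('wrist'); cv2.imwrite(f'pics/{n}.png',p['color'])
import pickle; pickle.dump((p,st),open('last.pkl','wb')); opn()
E
python3 look.py w1
```

```text
3.4 [559.2 223.5 254.7] [-1.57e+00  1.00e-03  2.11e-01] 85.47012434488467
```

View pics/w1.png

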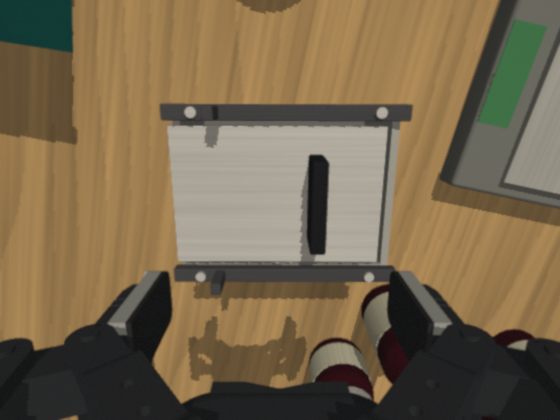

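Run:
```python
import cv2
a=cv2.imread('pics/w1.png')
cv2.imwrite('pics/c5.png',cv2.resize(a[90:300,150:420],None,fx=2.9,fy=2.8,interpolation=cv2.INTER_CUBIC))
b=cv2.convertScaleAbs(cv2.resize(a[145:265,285:345],None,fx=5,fy=5,interpolation=cv2.INTER_CUBIC),alpha=3)
cv2.imwrite('pics/c6.png',b)
```

```text
(no output)
```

View pics/c5.png

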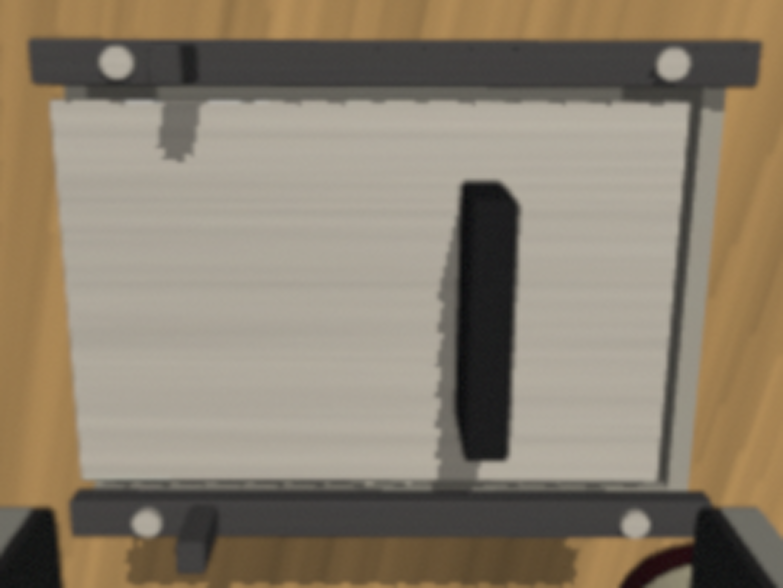

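View pics/c6.png

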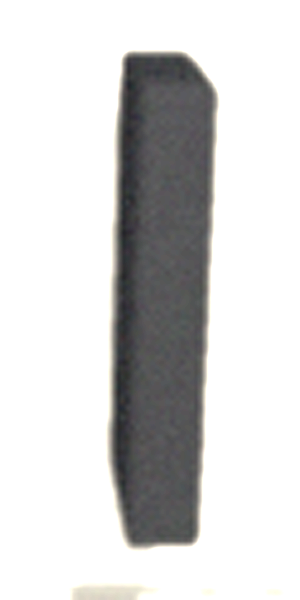

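```bash
cat > box.py <<'E'
import numpy as np
E
python3 - <<'E'
from h import *; import pickle
p,st=pickle.load(open('last.pkl','rb'))
sc=unproj(p,[(190,112.5),(381.5,112.5),(200.5,276.5),(369,276.8)],118,st)
print(sc.round(1),sc.mean(0).round(1)); an=lambda d:np.arctan2(d[1],d[0])
print(an(sc[1]-sc[0]),an(sc[3]-sc[2]),an(sc[0]-sc[2])-np.pi/2,an(sc[1]-sc[3])-np.pi/2)
h=unproj(p,[(313.2,162),(328.2,162.5),(311.3,254),(324.5,254)],148,st); print(h.round(1),h.mean(0))
c=sc.mean(0)[:2]; y=an(sc[1]-sc[0]); e=np.array([np.cos(y),np.sin(y)]); print((h[:,:2]-c)@e,(h[:,:2]-c)@[-e[1],e[0]])
# posts: near post top px, far
q=unproj(p,[(217,275)],142,st); print((q[:,:2]-c)@e)
E
```

```text
[[481.9 274.  118. ]
 [619.8 303.4 118. ]
 [509.3 143.8 118. ]
 [647.6 173.1 118. ]] [564.7 223.5 118. ]
0.2100534801865183 0.20896883411259812 0.20771564595017367 0.21010623188893396
[[575.6 261.4 148. ]
 [585.7 263.2 148. ]
 [590.1 195.  148. ]
 [599.6 197.  148. ]] [587.76879269 229.15476018 148.        ]
[18.58221575 28.84569518 18.95606466 28.66306619] [ 34.72104792  34.37596965 -33.22271149 -33.21139007]
[-52.35464987]
```

Run:
```python
from plan import *
plan([587.5,229,119],0.2095,8)
```

```text
0.07 0.34 0 0 0 0 1; 0.07 0.34 0 0 0 0 1; 0.07 0.34 0 0 0 0 1; 0.07 0.34 0 0 0 0 1; 0.07 0.34 0 0 0 0 1; 0.08 0.34 0 0 0 0 1; 0.07 0.34 -0.01 0 0.01 0 1; 0.08 0.33 0 -0.01 0 -0.01 1
ends [587.5 229.2 119.1] [-1.571 -0.     0.21 ]
```

Request:
step_arm(moves="0.14 0.2 0 0 0 0 1; 0.14 0.3 0 0 0 0 1; 0.14 0.4 0 0 0 0 1; 0.1 0.4 0 0 0 0 1; 0.05 0.4 0 0 0 0 1; 0.01 0.4 0 0 0 0 1; 0 0.3 0 0 0 0 1; 0 0.2 0 0 0 0 1; 0 0.11 0 0 0 0 1; 0 0 0 0 0 0 1; 0 0 0 0 0 0 1")

```text
clock: 4.5
eef_pos: [589.0, 228.2, 119.9]
tool_rot: [-1.571, -0.001, 0.209]
force: [-0.0, 0.1, 0.3]
width: 85.5
```

```bash
python3 look.py w2
```

```text
4.55 [589.1 228.2 120.2] [-1.57  -0.002  0.209] 85.34824260556118
```

View pics/w2.png

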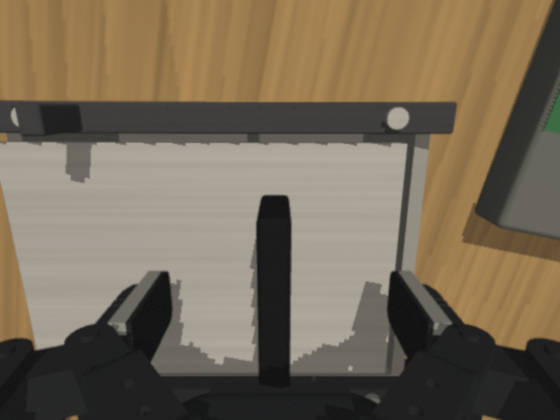

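Request:
step_arm(moves="-0.03 0 0 0 0 0 0; 0 0 0 0 0 0 0; 0 0 0 0 0 0 0; 0 0 0 0 0 0 0; 0 0 0 0 0 0 0; 0 0 0 0 0 0 0; 0 0 0 0 0 0 0; 0 0 0 0 0 0 0")

```text
clock: 5.35
eef_pos: [587.1, 227.7, 119.5]
tool_rot: [-1.571, -0.0, 0.208]
force: [-0.8, -0.5, 2.6]
width: 10.9
```

```bash
python3 look.py w3
```

```text
5.4 [587.  227.8 119.5] [-1.571 -0.     0.209] 11.111025377826252
```

View pics/w3.png

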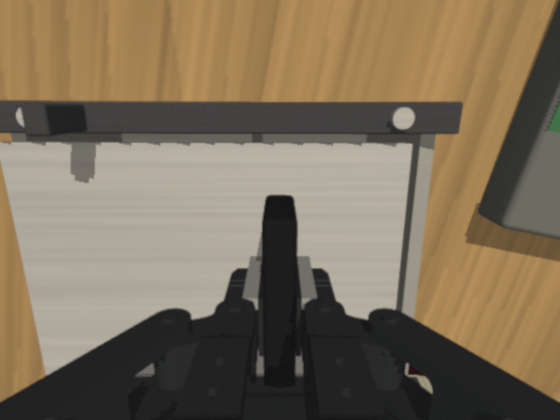

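Request:
step_arm(moves="-0.06 0 0 0 0 0 0; -0.12 0 0 0 0 0 0; -0.16 0 0 0 0 0 0; -0.16 0 0 0 0 0 0; -0.16 0 0 0 0 0 0; -0.16 0 0 0 0 0 0; -0.16 0 0 0 0 0 0; -0.16 0 0 0 0 0 0; -0.14 0 0 0 0 0 0; -0.1 0 0 0 0 0 0; -0.06 0 0 0 0 0 0; -0.04 0 0 0 0 0 0; 0 0 0 0 0 0 0; 0 0 0 0 0 0 0; 0 0 0 0 0 0 0")

```text
clock: 6.9
eef_pos: [518.8, 213.4, 119.6]
tool_rot: [-1.571, -0.009, 0.208]
force: [9.5, 1.9, -5.7]
width: 11.2
```

```bash
python3 look.py w4
python3 - <<'E'
from h import *
s=ctrl.read_state(); y=.2093; print((np.array(s['eef_pos'])[:2]-[587,227.8])@[np.cos(y),np.sin(y)])
p=get_image('top'); cv2.imwrite('pics/c7.png',cv2.resize(p['color'][145:240,145:225],None,fx=6,fy=6,interpolation=cv2.INTER_CUBIC))
E
```

```text
6.95 [518.8 213.4 119.5] [-1.571 -0.009  0.208] 10.816223195396395
-69.6579157798129
```

View pics/w4.png

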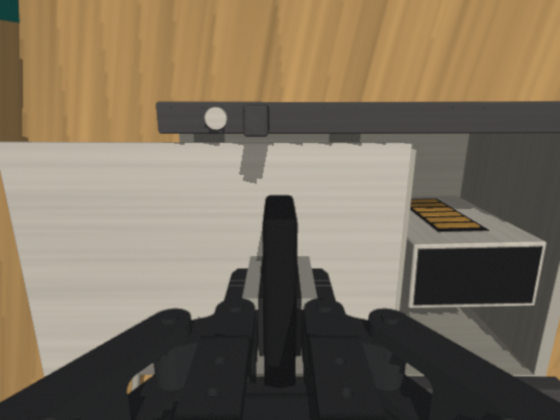

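Request:
step_arm(moves="-0.04 0 0 0 0 0 0; -0.06 0 0 0 0 0 0; -0.04 0 0 0 0 0 0; -0.02 0 0 0 0 0 0; 0 0 0 0 0 0 0; 0 0 0 0 0 0 0; 0 0 0 0 0 0 0")

```text
clock: 7.7
eef_pos: [511.3, 211.8, 119.6]
tool_rot: [-1.571, -0.009, 0.208]
force: [10.3, 2.9, -7.3]
width: 10.9
```

```bash
python3 look.py w5
python3 - <<'E'
from h import *
s=ctrl.read_state(); y=.2093; print((np.array(s['eef_pos'])[:2]-[587,227.8])@[np.cos(y),np.sin(y)])
E
```

```text
7.75 [511.3 211.8 119.6] [-1.571 -0.009  0.208] 10.864615076343112
-77.33795819928488
```

View pics/w5.png

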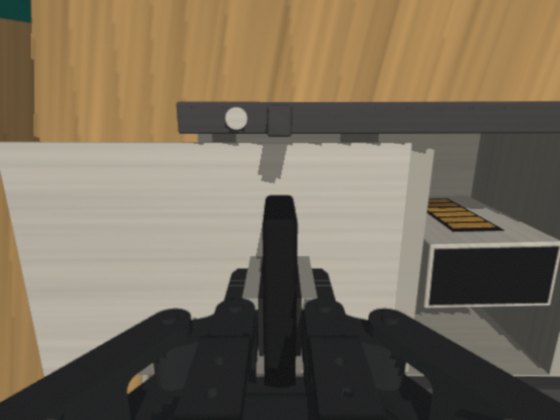

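Request:
step_arm(moves="0.04 0 0 0 0 0 0; 0.03 0 0 0 0 0 0; 0 0 0 0 0 0 0; 0 0 0 0 0 0 1; 0 0 0 0 0 0 1; 0 0 0 0 0 0 1; 0 0 0 0 0 0 1; 0 0 0 0 0 0 1; 0 0 0 0 0 0 1; 0 0 0 0 0 0 1")

```text
clock: 8.75
eef_pos: [510.2, 211.4, 119.3]
tool_rot: [-1.571, 0.0, 0.209]
force: [0.7, -0.2, 0.7]
width: 85.3
```

Run:
```python
from plan import *
opn(); s=ctrl.read_state()
e=np.array([np.cos(.2093),np.sin(.2093)])
t=np.array([564.2,223.4])+47*e; print(t)
plan([*(t-20*e),255],0.2093,10)
```

```text
8.75 [510.2 211.4 119.3] [-1.571  0.     0.209] 85.29238501260467
[610.17430006 233.16543568]
0.16 -0.27 0 0 0 0 1; 0.17 -0.27 0 0 0 0 1; 0.16 -0.27 0 0 0 0 1; 0.17 -0.27 0 0 0 0 1; 0.16 -0.27 0 0 0 0 1; 0.17 -0.27 0 0 0 0 1; 0.16 -0.27 0 0 0 0 1; 0.17 -0.27 0 0 0 0 1; 0.16 -0.28 0.01 0 0 0 1; 0.17 -0.27 0 0 -0.01 0 1
ends [590.8 229.  254.8] [-1.571  0.     0.21 ]
```

Run:
```python
from plan import *
plan([610.2,233.2,235],1.780,14,start=[510.2,211.4,199.3,.209])
```

```text
0.15 -0.05 0 0 -0.94 0 1; 0.15 -0.05 -0.02 0 -0.93 0 1; 0.14 -0.05 -0.03 0 -0.94 0 1; 0.14 -0.05 -0.05 0 -0.93 0 1; 0.13 -0.05 -0.06 0 -0.94 0 1; 0.12 -0.05 -0.08 0 -0.93 0 1; 0.12 -0.05 -0.09 0 -0.94 0 1; 0.1 -0.05 -0.1 0 -0.93 0 1; 0.09 -0.05 -0.11 0 -0.94 0 1; 0.08 -0.05 -0.12 0 -0.93 0 1; 0.06 -0.05 -0.13 0 -0.94 0 1; 0.05 -0.05 -0.14 0 -0.93 0 1; 0.04 -0.06 -0.14 0 -0.94 0 1; 0.02 -0.05 -0.15 0 -0.93 0 1
ends [610.1 233.4 234.8] [-1.571 -0.     1.78 ]
```

Request:
step_arm(moves="0 -0.2 0 0 0 0 1; 0 -0.4 0 0 0 0 1; 0 -0.5 0 0 0 0 1; 0 -0.5 0 0 0 0 1; 0.15 -0.05 0 0 -0.94 0 1; 0.15 -0.05 -0.02 0 -0.93 0 1; 0.14 -0.05 -0.03 0 -0.94 0 1; 0.14 -0.05 -0.05 0 -0.93 0 1; 0.13 -0.05 -0.06 0 -0.94 0 1; 0.12 -0.05 -0.08 0 -0.93 0 1; 0.12 -0.05 -0.09 0 -0.94 0 1; 0.1 -0.05 -0.1 0 -0.93 0 1; 0.09 -0.05 -0.11 0 -0.94 0 1; 0.08 -0.05 -0.12 0 -0.93 0 1; 0.06 -0.05 -0.13 0 -0.94 0 1; 0.05 -0.05 -0.14 0 -0.93 0 1; 0.04 -0.06 -0.14 0 -0.94 0 1; 0.02 -0.05 -0.15 0 -0.93 0 1; 0 0 0 0 0 0 1; 0 0 0 0 0 0 1")

```text
clock: 10.75
eef_pos: [610.0, 233.1, 235.0]
tool_rot: [-1.571, 0.0, 1.776]
force: [-0.2, 0.7, -0.7]
width: 85.3
```

```bash
python3 look.py w6
```

```text
10.8 [609.7 233.1 234.9] [-1.57   0.     1.777] 85.14898480440536
```

View pics/w6.png

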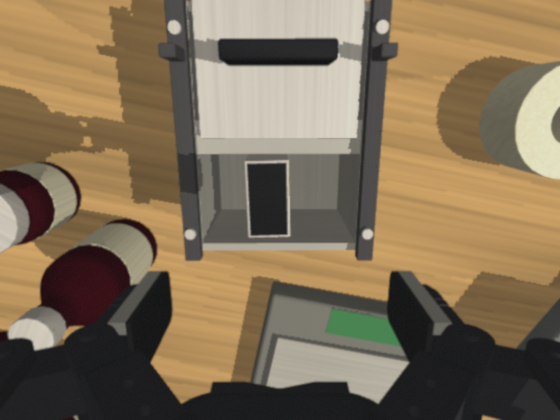

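Run:
```python
from plan import *; import pickle
p,st=pickle.load(open('last.pkl','rb'))
m=unproj(p,[(246,161.5),(288.5,160.5),(291,236),(249,238)],102,st)
print(m.round(1),m.mean(0).round(1)); an=lambda d:np.arctan2(d[1],d[0])
print(an(m[3]-m[0]),an(m[2]-m[1]),an(m[0]-m[1]),an(m[3]-m[2]),[np.linalg.norm(m[i]-m[j]) for i,j in [(0,3),(1,2),(0,1),(2,3)]])
# gate: handle top y edges and posts
sc=unproj(p,[(174,27),(382,27),(190,234.5),(367.5,234.5)],118,st); print(sc.round(1),sc.mean(0))
plan([*m.mean(0)[:2],200],1.78,4)
```

```text
[[587.7 204.2 102. ]
 [580.4 235.5 102. ]
 [639.3 250.2 102. ]
 [647.9 217.5 102. ]] [613.8 226.8 102. ]
0.21860552680169115 0.24531892273620998 -1.341939822544349 -1.3152177753434475 [np.float64(61.684040213954354), np.float64(60.786476843996304), np.float64(32.13482635840442), np.float64(33.77984404211415)]
[[509.2 144.5 118. ]
 [481.9 275.2 118. ]
 [647.9 173.6 118. ]
 [620.7 304.7 118. ]] [564.91294548 224.50205859 118.        ]
-0.03 0.17 -0.01 0 -0.01 0 1; -0.04 0.18 -0.01 0 -0.01 0 1; -0.03 0.17 -0.02 0 0 0 1; -0.04 0.18 -0.01 0 -0.01 0 1
ends [613.6 226.8 199.9] [-1.57  0.    1.78]
```

Request:
step_arm(moves="-0.1 0 -0.03 0 -0.06 0 0.65; -0.05 0 -0.02 0 -0.05 0 0.65; 0 0.2 0 0 0 0 0.65; 0 0.4 0 0 0 0 0.65; 0 0.4 0 0 0 0 0.65; 0 0 0 0 0 0 0.65; 0 0 0 0 0 0 0.65; 0 0 0 0 0 0 0.65")

```text
clock: 11.6
eef_pos: [614.8, 226.9, 185.7]
tool_rot: [-1.572, -0.0, 1.792]
force: [-0.7, 0.4, 0.5]
width: 55.5
```

```bash
python3 look.py w7
```

```text
11.65 [614.9 227.  185.9] [-1.573 -0.     1.792] 55.23647016124979
```

View pics/w7.png

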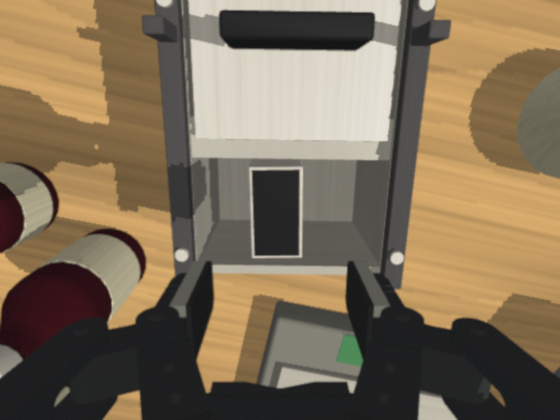

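Request:
step_arm(moves="0 0.2 0.01 0 0 0 0.65; 0 0.3 0 0 0 0 0.65; 0 0.35 0 0 0 0 0.65; 0 0.35 0 0 0 0 0.65; 0 0.35 0 0 0 0 0.65; 0 0.3 0 0 0 0 0.65; 0 0.3 0 0 0 0 0.65; 0 0.2 0 0 0 0 0.65; 0 0.12 0 0 0 0 0.65; 0 0 0 0 0 0 0.65; 0 0 0 0 0 0 0.65")

```text
clock: 12.75
eef_pos: [617.6, 229.2, 68.0]
tool_rot: [-1.581, -0.002, 1.793]
force: [-6.2, 1.8, 34.3]
width: 55.6
```

```bash
python3 look.py w8
```

```text
12.8 [617.6 229.2  67.9] [-1.581 -0.002  1.793] 55.43530105661912
```

View pics/w8.png

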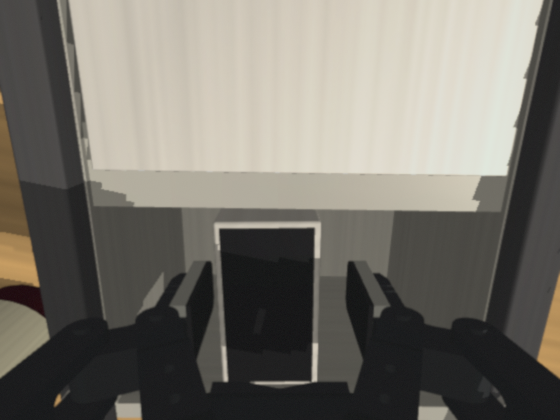

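Run:
```python
from plan import *
s=ctrl.read_state(); print({k:np.round(v,2) for k,v in s.items()})
p=get_image('scene'); cv2.imwrite('pics/s1.png',cv2.resize(p['color'][130:330,250:520],None,fx=2.9,fy=2.9,interpolation=cv2.INTER_CUBIC))
```

```text
{'clock': np.float64(12.8), 'qpos': array([-0.34,  0.83, -0.1 ,  1.62,  0.12,  0.68,  1.3 ]), 'qd': array([ 0., -0., -0.,  0., -0., -0., -0.]), 'tau': array([  2.1 , -39.96,   0.38,  -9.58,  -0.08,  -1.86,   0.32]), 'eef_pos': array([617.56, 229.22,  67.93]), 'tool_rot': array([-1.58, -0.  ,  1.79]), 'force': array([-5.27,  1.6 , 34.24]), 'torque': array([-1.57,  0.66, -0.33]), 'width': np.float64(55.44)}
```

View pics/s1.png

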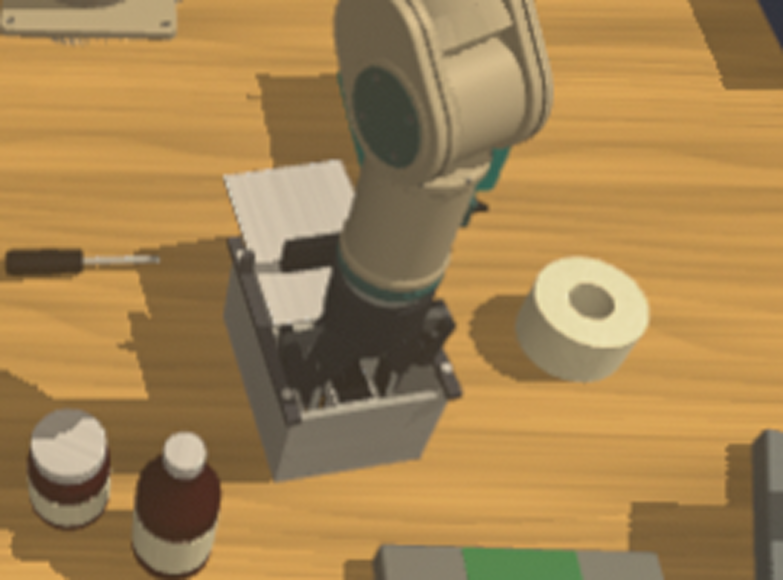

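Request:
step_arm(moves="0 -0.12 0 0 0 0 0.65; 0 -0.08 0 0 0 0 0.65; 0 -0.04 0 0 0 0 0.56; 0 0 0 0 0 0 0.56; 0 0 0 0 0 0 0.56")

```text
clock: 13.35
eef_pos: [613.3, 226.3, 72.5]
tool_rot: [-1.57, 0.0, 1.792]
force: [-0.1, 0.2, -0.4]
width: 47.5
```

```bash
python3 look.py w9
```

```text
13.4 [613.3 226.3  72.5] [-1.569  0.     1.792] 47.69318016096536
```

View pics/w9.png

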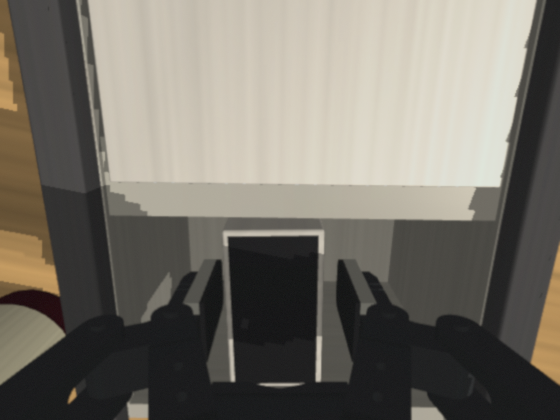

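Request:
step_arm(moves="0 0.06 0 0 0 0 0.52; 0 0.06 0 0 0 0 0.52; 0 0 0 0 0 0 0.52")

```text
clock: 13.7
eef_pos: [613.3, 227.2, 66.7]
tool_rot: [-1.57, -0.001, 1.793]
force: [-0.2, 1.5, -0.7]
width: 44.0
```

Clear now. Lower a little more, then close.

Request:
step_arm(moves="-0.02 0.06 0 0 0 0 0.5; 0 0 0 0 0 0 0.5")

```text
clock: 13.9
eef_pos: [613.7, 227.3, 64.1]
tool_rot: [-1.571, -0.002, 1.794]
force: [-0.7, 4.2, -0.1]
width: 42.4
```

Request:
step_arm(moves="0 0 0 0 0 0 0; 0 0 0 0 0 0 0; 0 0 0 0 0 0 0; 0 0 0 0 0 0 0; 0 0 0 0 0 0 0; 0 0 0 0 0 0 0")

```text
clock: 14.5
eef_pos: [613.9, 225.2, 64.2]
tool_rot: [-1.57, 0.0, 1.792]
force: [-0.3, 1.8, -1.3]
width: 33.3
```

```bash
python3 look.py w10
```

```text
14.55 [613.8 225.2  64.2] [-1.57   0.     1.792] 33.34228747938115
```

View pics/w10.png

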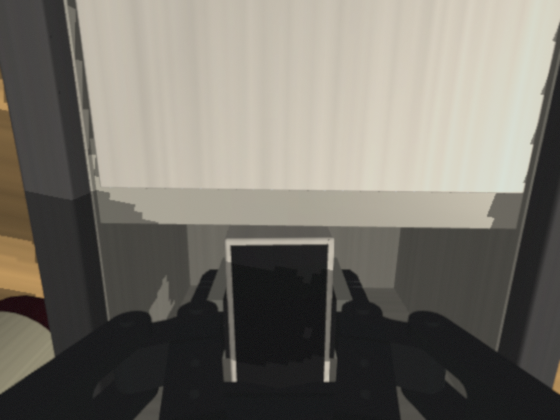

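Request:
step_arm(moves="0 -0.1 0 0 0 0 0; 0 -0.2 0 0 0 0 0; 0 -0.25 0 0 0 0 0; 0 -0.3 0 0 0 0 0; 0 -0.3 0 0 0 0 0; 0 -0.3 0 0 0 0 0; 0 -0.4 0 0 0 0 0; 0 -0.4 0 0 0 0 0; 0 -0.4 0 0 0 0 0; 0 -0.3 0 0 0 0 0; 0 -0.2 0 0 0 0 0; 0 0 0 0 0 0 0")

```text
clock: 15.75
eef_pos: [614.9, 225.9, 224.0]
tool_rot: [-1.574, -0.001, 1.793]
force: [-0.3, 0.1, -3.4]
width: 33.5
```

```bash
python3 look.py w11
python3 - <<'E'
from plan import *
plan([545,0,225],1.571,14)
E
```

```text
15.8 [614.1 225.7 222.7] [-1.572 -0.     1.793] 33.006241928890894
-0.29 0 0.17 0 0.13 0 1; -0.3 0 0.16 0 0.13 0 1; -0.3 0 0.16 0 0.13 0 1; -0.3 0 0.15 0 0.13 0 1; -0.3 -0.01 0.15 0 0.13 0 1; -0.3 0 0.14 0 0.13 0 1; -0.31 -0.01 0.14 0 0.13 0 1; -0.31 0 0.13 0 0.13 0 1; -0.31 -0.01 0.13 0 0.13 0 1; -0.31 0 0.13 0 0.14 0 1; -0.32 -0.01 0.12 0 0.13 0 1; -0.32 0 0.11 0 0.14 0 1; -0.32 -0.01 0.11 0.01 0.13 0 1; -0.32 0 0.11 0 0.14 0 1
ends [ 5.449e+02 -1.000e-01  2.250e+02] [-1.571 -0.     1.571]
```

View pics/w11.png

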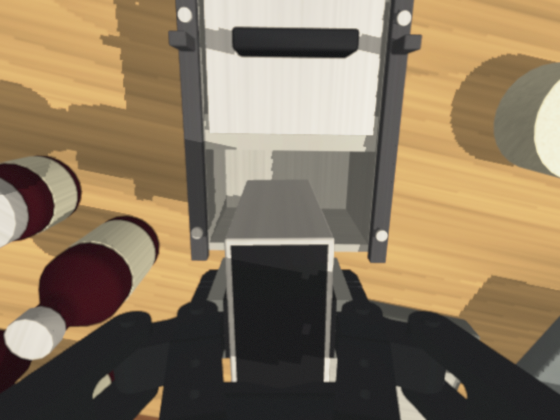

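Request:
step_arm(moves="-0.29 0 0.17 0 0.13 0 0; -0.3 0 0.16 0 0.13 0 0; -0.3 0 0.16 0 0.13 0 0; -0.3 0 0.15 0 0.13 0 0; -0.3 -0.01 0.15 0 0.13 0 0; -0.3 0 0.14 0 0.13 0 0; -0.31 -0.01 0.14 0 0.13 0 0; -0.31 0 0.13 0 0.13 0 0; -0.31 -0.01 0.13 0 0.13 0 0; -0.31 0 0.13 0 0.14 0 0; -0.32 -0.01 0.12 0 0.13 0 0; -0.32 0 0.11 0 0.14 0 0; -0.32 0 0.11 0.01 0.13 0 0; -0.32 0 0.11 0 0.14 0 0; 0 0.3 0 0 0 0 0; 0 0.5 0 0 0 0 0; 0 0.6 0 0 0 0 0; 0 0.6 0 0 0 0 0; 0 0.5 0 0 0 0 0; 0 0.3 0 0 0 0 0")

```text
clock: 17.8
eef_pos: [543.5, -1.0, 81.9]
tool_rot: [-1.567, 0.0, 1.57]
force: [-0.0, -0.5, -2.7]
width: 33.7
```

Request:
step_arm(moves="0 0.2 0 0 0 0 0; 0 0.1 0 0 0 0 0; 0 0 0 0 0 0 0; 0 0 0 0 0 0 0")

```text
clock: 18.2
eef_pos: [545.2, -0.3, 69.5]
tool_rot: [-1.571, -0.0, 1.57]
force: [0.5, -0.4, -3.7]
width: 33.6
```

Request:
step_arm(moves="0 0.12 0 0 0 0 0; 0 0.1 0 0 0 0 0; 0 0.06 0 0 0 0 0; 0 0.03 0 0 0 0 0; 0 0 0 0 0 0 0; 0 0 0 0 0 0 0")

```text
clock: 18.8
eef_pos: [544.6, -0.2, 53.3]
tool_rot: [-1.57, -0.0, 1.571]
force: [0.2, 0.6, -4.7]
width: 33.2
```

Request:
step_arm(moves="0 0.03 0 0 0 0 0; 0 0.02 0 0 0 0 0; 0 0 0 0 0 0 0; 0 0 0 0 0 0 0")

```text
clock: 19.2
eef_pos: [544.9, -0.3, 52.1]
tool_rot: [-1.571, 0.0, 1.57]
force: [-2.2, 0.1, 7.6]
width: 33.2
```

Request:
step_arm(moves="0 0 0 0 0 0 0.8; 0 0 0 0 0 0 0.8; 0 0 0 0 0 0 0.8; 0 0 0 0 0 0 0.8; 0 0 0 0 0 0 0.8; 0 0 0 0 0 0 0.8; 0 0 0 0 0 0 0.8; 0 -0.2 0 0 0 0 1; 0 -0.4 0 0 0 0 1; 0 -0.6 0 0 0 0 1; 0 -0.7 0 0 0 0 1; 0 -0.7 0 0 0 0 1; 0 -0.5 0 0 0 0 1; 0 -0.3 0 0 0 0 1")

```text
clock: 20.6
eef_pos: [545.7, -0.2, 224.0]
tool_rot: [-1.574, -0.0, 1.57]
force: [0.4, -0.0, -0.7]
width: 85.6
```

Request:
step_arm(moves="0 0 0 0 0.93 0 1; 0 0 0 0 0.94 0 1; 0 0 0 0 0.93 0 1; 0 0 0 0 0.94 0 1; 0 0 0 0 0.93 0 1; 0 0 0 0 0.94 0 1; 0 0 0 0 0.93 0 1; 0 0 0 0 0.94 0 1; 0 0 0 0 0.93 0 1; 0 0 0 0 0.94 0 1; 0 0 0 0 0.93 0 1; 0 0 0 0 0.94 0 1; 0 0 0 0 0.93 0 1; 0 0 0 0 0.94 0 1; 0 0 0 0 0 0 1; 0 0 0 0 0 0 1")

```text
clock: 22.2
eef_pos: [544.6, -0.0, 221.2]
tool_rot: [-1.571, 0.001, 0.003]
force: [-0.6, 0.5, -0.0]
width: 85.3
```

```bash
python3 look.py w12
```

```text
22.25 [544.7  -0.  221.1] [-1.57e+00  1.00e-03  2.00e-03] 85.5466829009793
```

View pics/w12.png

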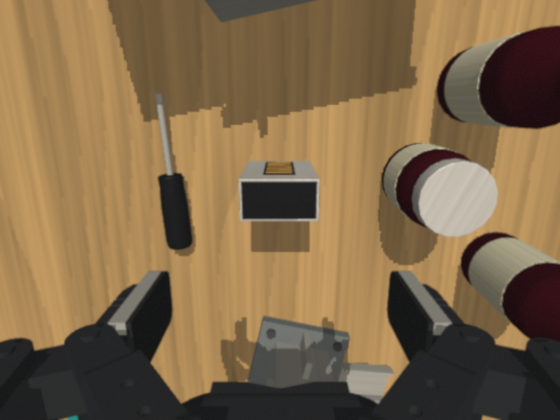

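Run:
```python
from plan import *; import pickle
p,st=pickle.load(open('last.pkl','rb'))
m=unproj(p,[(240,180),(319,180.5),(318.5,220.5),(239.5,220)],90,st)
print(m.round(1),m.mean(0).round(1)); an=lambda d:np.arctan2(d[1],d[0])
print(an(m[1]-m[0]),an(m[2]-m[3]))
# dock: look also from wrist
print(nets.place_of(p,'dock_floor'), proj(p,[[561.5,-219.5,12]],st))
```

```text
[[515.   16.2  90. ]
 [575.2  16.   90. ]
 [575.8 -16.1  90. ]
 [513.7 -15.8  90. ]] [5.449e+02 1.000e-01 9.000e+01]
-0.0037221342009287656 -0.0037467309803420235
[{'position': [565.9, -217.6, 7.7], 'conf': 0.79}] [[293.40934988 368.57446235]]
```

Request:
step_arm(moves="0 0.3 0 0 0.03 0 1; 0 0.5 0 0 0 0 1; 0 0.6 0 0 0 0 1; 0 0.6 0 0 0 0 1; 0 0.5 0 0 0 0 1; 0 0.4 0 0 0 0 1; 0 0.2 0 0 0 0 1; 0 0.14 0 0 0 0 1; 0 0.05 0 0 0 0 1; 0 0 0 0 0 0 1; 0 0 0 0 0 0 1")

```text
clock: 23.4
eef_pos: [545.1, -0.2, 57.1]
tool_rot: [-1.571, -0.0, -0.004]
force: [0.6, -0.0, 0.1]
width: 85.3
```

```bash
python3 look.py w13
```

```text
23.45 [ 5.451e+02 -2.000e-01  5.710e+01] [-1.571 -0.    -0.004] 85.5514347651195
```

View pics/w13.png

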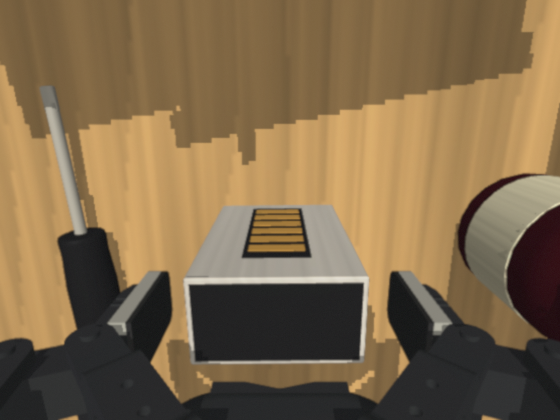

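Request:
step_arm(moves="0 0 0 0 0 0 0; 0 0 0 0 0 0 0; 0 0 0 0 0 0 0; 0 0 0 0 0 0 0; 0 0 0 0 0 0 0; 0 0 0 0 0 0 0; 0 -0.1 0 0 0 0 0; 0 -0.2 0 0 0 0 0; 0 -0.4 0 0 0 0 0; 0 -0.6 0 0 0 0 0; 0 -0.6 0 0 0 0 0; 0 -0.6 0 0 0 0 0; 0 -0.4 0 0 0 0 0; 0 -0.2 0 0 0 0 0; 0 0 0 0 0 0 0; 0 0 0 0 0 0 0")

```text
clock: 25.05
eef_pos: [543.9, -0.0, 210.5]
tool_rot: [-1.571, 0.003, -0.004]
force: [-0.5, -0.1, -3.8]
width: 61.4
```

```bash
python3 look.py w14
python3 - <<'E'
from plan import *
plan([562.5,-219,212],-0.2195,12)
E
```

```text
25.1 [ 5.437e+02 -1.000e-01  2.101e+02] [-1.571  0.004 -0.004] 60.98989026197054
0.03 0 -0.36 0 0.15 0 1; 0.04 0 -0.36 0 0.15 0 1; 0.05 0 -0.36 0 0.15 0 1; 0.05 0 -0.36 0 0.15 0 1; 0.06 0 -0.36 0 0.15 0 1; 0.07 -0.01 -0.36 0 0.15 0 1; 0.07 0 -0.36 0 0.15 -0.01 1; 0.08 -0.01 -0.36 0 0.15 0 1; 0.08 0 -0.36 0 0.15 -0.01 1; 0.09 -0.01 -0.36 0 0.15 0 1; 0.1 0 -0.36 0 0.15 -0.01 1; 0.1 -0.01 -0.35 0.01 0.15 0 1
ends [ 562.3 -219.   212.1] [-1.57  0.   -0.22]
```

View pics/w14.png

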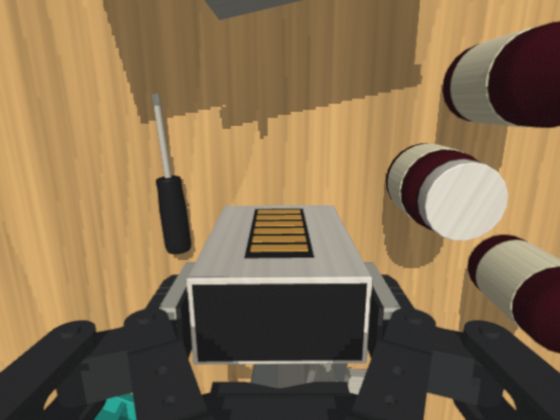

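Run:
```python
from plan import *
plan([542,-307,225],-0.2195,14,grip=0)
```

```text
0 -0.02 -0.44 0 0.13 0 0; 0.01 -0.02 -0.44 0 0.13 0 0; 0.01 -0.02 -0.44 0 0.13 0 0; 0.02 -0.02 -0.44 0 0.13 0 0; 0.03 -0.02 -0.44 0 0.13 0 0; 0.03 -0.02 -0.44 0 0.13 0 0; 0.04 -0.02 -0.44 0 0.13 0 0; 0.05 -0.02 -0.43 0 0.13 0 0; 0.05 -0.02 -0.43 0 0.13 -0.01 0; 0.06 -0.02 -0.43 0 0.13 0 0; 0.07 -0.02 -0.43 0 0.12 -0.01 0; 0.07 -0.03 -0.43 0 0.13 0 0; 0.08 -0.02 -0.43 0 0.12 -0.01 0; 0.09 -0.03 -0.44 0.01 0.13 0 0
ends [ 542.2 -307.2  225.2] [-1.57  0.   -0.22]
```

Request:
step_arm(moves="0 -0.02 -0.44 0 0.13 0 0; 0.01 -0.02 -0.44 0 0.13 0 0; 0.01 -0.02 -0.44 0 0.13 0 0; 0.02 -0.02 -0.44 0 0.13 0 0; 0.03 -0.02 -0.44 0 0.13 0 0; 0.03 -0.02 -0.44 0 0.13 0 0; 0.04 -0.02 -0.44 0 0.13 0 0; 0.05 -0.02 -0.43 0 0.13 0 0; 0.05 -0.02 -0.43 0 0.13 0 0; 0.06 -0.02 -0.43 0 0.13 0 0; 0.07 -0.02 -0.43 0 0.12 0 0; 0.07 -0.03 -0.43 0 0.13 0 0; 0.08 -0.02 -0.43 0 0.12 0 0; 0.09 -0.03 -0.44 0 0.13 0 0; 0 0 0 0 0 0 0; 0 0 0 0 0 0 0; 0 0 0 0 0 0 0")

```text
clock: 26.8
eef_pos: [542.9, -305.8, 225.0]
tool_rot: [-1.569, 0.003, -0.219]
force: [-0.1, 0.8, -3.7]
width: 61.2
```

```bash
python3 look.py w15; python3 -c "
import cv2;a=cv2.imread('pics/w15.png');cv2.imwrite('pics/w15b.png',cv2.resize(a[0:230,130:430],None,fx=2.6,fy=2.6,interpolation=cv2.INTER_CUBIC))"
```

```text
26.85 [ 543.1 -305.8  225.3] [-1.57   0.003 -0.218] 61.3051209446137
```

View pics/w15.png

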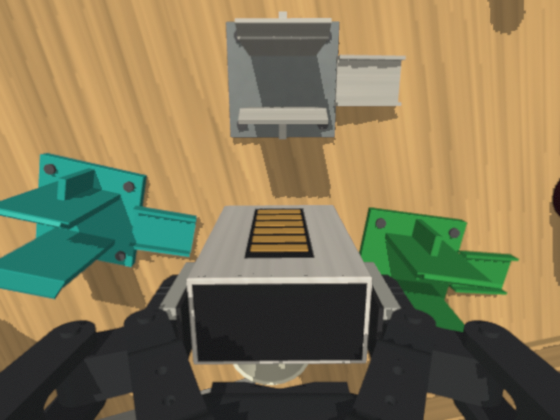

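View pics/w15b.png

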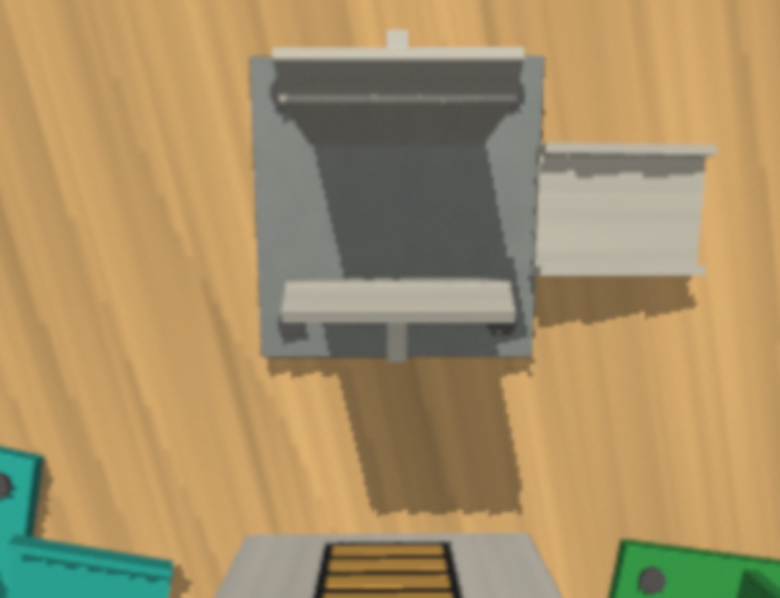

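Run:
```python
from plan import *; import pickle
p,st=pickle.load(open('last.pkl','rb'))
c=lambda l:(np.array(l)+.5)/2.6-.5+[130,0]
an=lambda d:np.arctan2(d[1],d[0])
b=unproj(p,c([(250,57),(544,57),(533,356),(262,356)]),12,st); print(b.round(1),b.mean(0).round(1),an(b[1]-b[0]),an(b[2]-b[3]),np.linalg.norm(b[1]-b[0]),np.linalg.norm(b[1]-b[2]))
w=unproj(p,c([(279,99),(520,99),(284,281),(514,281)]),104,st); print(w.round(1),w.mean(0).round(1),an(w[1]-w[0]),an(w[3]-w[2]),np.linalg.norm(w[1]-w[0]),np.linalg.norm(w[3]-w[2]),np.linalg.norm(w[0]-w[2]))
print(nets.place_of(p,'dock_floor')[:2])
# mag bottom position relative to TCP: top face corners z=TCP+33
m=unproj(p,[(190,280),(369,280),(367,361),(194,361)],st['eef_pos'][2]+33,st)
print('mag',m.round(1),m.mean(0).round(1),an(m[1]-m[0]),an(m[2]-m[3]))
```

```text
[[ 527.  -157.9   12. ]
 [ 623.8 -179.5   12. ]
 [ 603.  -276.3   12. ]
 [ 505.7 -254.6   12. ]] [ 564.9 -217.1   12. ] -0.22005232894612597 -0.21878263881876017 99.18764681953361 98.99746395139
[[ 540.1 -188.5  104. ]
 [ 599.7 -201.9  104. ]
 [ 530.4 -231.7  104. ]
 [ 590.3 -245.1  104. ]] [ 565.1 -216.8  104. ] -0.21992691443645354 -0.21914044230829272 61.019027553921816 61.372384701690386 44.26484875605944
[{'position': [561.4, -215.2, 10.1], 'conf': 0.96}, {'position': [348.1, -298.1, 8.5], 'conf': 0.93}]
mag [[ 518.  -283.2  258. ]
 [ 575.8 -296.   258. ]
 [ 570.3 -327.1  258. ]
 [ 510.4 -314.   258. ]] [ 543.6 -305.1  258. ] -0.21689039671569935 -0.2156035897764231
```

Run:
```python
from plan import *
plan([564.7,-217.3,195],-0.2195,7,grip=0)
```

```text
0.01 0.09 0.26 0 0 0 0; 0 0.09 0.26 0 0 0 0; 0.01 0.09 0.26 0 0 0 0; 0 0.09 0.26 0 0 0 0; 0.01 0.08 0.26 0 0 -0.01 0; 0 0.09 0.26 0 0.01 0 0; 0.01 0.08 0.26 -0.01 0 -0.01 0
ends [ 564.9 -217.4  195.2] [-1.571  0.    -0.219]
```

Request:
step_arm(moves="0.01 0 0.14 0 0 0 0; 0 0.09 0.26 0 0 0 0; 0.01 0.09 0.26 0 0 0 0; 0 0.09 0.26 0 0 0 0; 0.01 0.08 0.26 0 0 -0.01 0; 0 0.09 0.26 0 0.01 0 0; 0.01 0.08 0.26 -0.01 0 -0.01 0; 0 0.09 0.12 0 0 0 0; 0 0 0 0 0 0 0; 0 0 0 0 0 0 0; 0 0 0 0 0 0 0")

```text
clock: 28.0
eef_pos: [564.8, -220.3, 196.1]
tool_rot: [-1.573, -0.002, -0.222]
force: [-0.6, -0.2, -4.7]
width: 61.6
```

```bash
python3 look.py w16
python3 - <<'E'
from plan import *
plan([564.7,-217.3,180],-0.2195,2,grip=0)
E
```

```text
28.05 [ 564.8 -220.2  196.1] [-1.573 -0.002 -0.223] 60.87563495817536
-0.01 0.16 0.03 0.01 -0.01 0.01 0; 0 0.16 0.03 0.01 -0.02 0.01 0
ends [ 565.  -217.2  180.1] [-1.571e+00  1.000e-03 -2.190e-01]
```

View pics/w16.png

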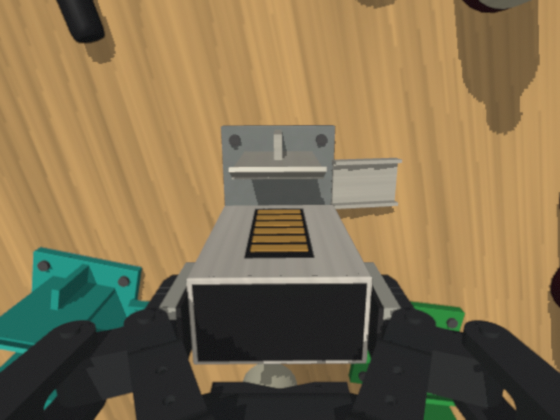

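Request:
step_arm(moves="0 0.1 0.03 0.01 -0.02 0.01 0; 0 0.16 0.03 0.01 -0.01 0.01 0; 0 0.1 0 0 0 0 0; 0 0 0 0 0 0 0; 0 0 0 0 0 0 0; 0 0 0 0 0 0 0")

```text
clock: 28.65
eef_pos: [565.7, -216.3, 177.9]
tool_rot: [-1.57, 0.001, -0.218]
force: [-0.2, -0.4, -3.8]
width: 60.7
```

```bash
python3 look.py w17
python3 - <<'E'
from plan import *
plan([564.7,-217.3,140],-0.2195,2,grip=0)
E
```

```text
28.7 [ 565.8 -216.2  178. ] [-1.57e+00  1.00e-03 -2.18e-01] 61.107225355403514
-0.01 0.38 -0.01 0 0.01 0 0; -0.01 0.38 -0.02 -0.01 0.01 -0.01 0
ends [ 564.5 -217.5  140. ] [-1.571e+00 -1.000e-03 -2.200e-01]
```

View pics/w17.png

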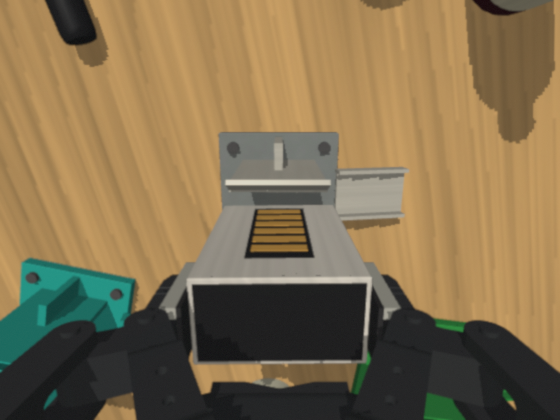

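Request:
step_arm(moves="-0.01 0.1 -0.01 0 0.01 0 0; -0.01 0.16 -0.01 0 0 0 0; 0 0.16 0 0 0 0 0; 0 0.16 0 0 0 0 0; 0 0.16 0 0 0 0 0; 0 0.16 0 0 0 0 0; 0 0.08 0 0 0 0 0; 0 0 0 0 0 0 0; 0 0 0 0 0 0 0")

```text
clock: 29.6
eef_pos: [564.5, -216.9, 128.8]
tool_rot: [-1.57, 0.001, -0.219]
force: [-0.6, -0.7, -4.0]
width: 61.0
```

```bash
python3 look.py w18
```

```text
29.65 [ 564.6 -216.9  129.1] [-1.57   0.    -0.219] 60.8309355594603
```

View pics/w18.png

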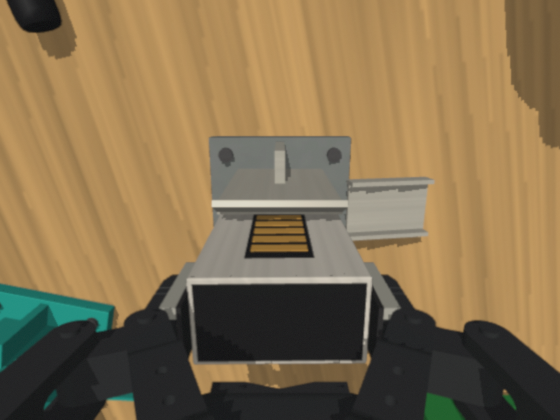

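Request:
step_arm(moves="0 0.1 0 0 0 0 0; 0 0.16 0 0 0 0 0; 0 0.16 0 0 0 0 0; 0 0.16 0 0 0 0 0; 0 0.16 0 0 0 0 0; 0 0.14 0 0 0 0 0; 0 0.12 0 0 0 0 0; 0 0.08 0 0 0 0 0; 0 0 0 0 0 0 0; 0 0 0 0 0 0 0")

```text
clock: 30.65
eef_pos: [564.4, -216.8, 74.9]
tool_rot: [-1.57, 0.001, -0.219]
force: [0.4, 0.4, -3.3]
width: 61.5
```

Request:
step_arm(moves="0 0.05 0 0 0 0 0; 0 0.04 0 0 0 0 0; 0 0.02 0 0 0 0 0; 0 0 0 0 0 0 0; 0 0 0 0 0 0 0")

```text
clock: 31.15
eef_pos: [564.3, -216.7, 69.3]
tool_rot: [-1.57, 0.001, -0.219]
force: [-0.2, 0.5, -4.9]
width: 61.1
```

Request:
step_arm(moves="0 0.02 0 0 0 0 0; 0 0.02 0 0 0 0 0; 0 0 0 0 0 0 0; 0 0 0 0 0 0 0")

```text
clock: 31.55
eef_pos: [564.4, -216.7, 69.0]
tool_rot: [-1.569, 0.0, -0.219]
force: [-3.9, 1.6, 9.6]
width: 61.6
```

Floor reached. Release, then rise.

Request:
step_arm(moves="0 0 0 0 0 0 1; 0 0 0 0 0 0 1; 0 0 0 0 0 0 1; 0 0 0 0 0 0 1; 0 0 0 0 0 0 1; 0 0 0 0 0 0 1; 0 0 0 0 0 0 1; 0 -0.1 0 0 0 0 1; 0 -0.2 0 0 0 0 1; 0 -0.4 0 0 0 0 1; 0 -0.6 0 0 0 0 1; 0 -0.7 0 0 0 0 1; 0 -0.6 0 0 0 0 1; 0 -0.4 0 0 0 0 1; 0 -0.2 0 0 0 0 1; 0 0 0 0 0 0 1; 0 0 0 0 0 0 1")

```text
clock: 33.25
eef_pos: [564.0, -216.5, 226.6]
tool_rot: [-1.57, 0.002, -0.219]
force: [-1.0, 0.2, -0.4]
width: 85.6
```

```bash
python3 look.py w19
```

```text
33.3 [ 563.7 -216.4  226.1] [-1.569  0.003 -0.219] 85.18224765814466
```

View pics/w19.png

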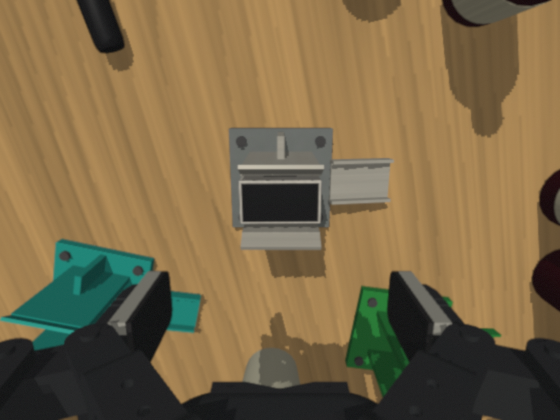

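Run:
```python
from plan import *; import pickle
p,st=pickle.load(open('last.pkl','rb'))
m=unproj(p,[(239,180.5),(321.5,180.5),(321,224),(240,224)],102,st).mean(0)
d=m[:2]-[565,-217]; c,s=np.cos(-.2195),np.sin(-.2195); print(m, d@[c,s], d@[-s,c])
plan([510.8,212,226],0.2093,19)
```

```text
[ 564.62305795 -216.23162233  102.        ] -0.5352056898133588 0.6678655705712392
-0.15 0 0.43 0 -0.19 0 1; -0.14 0 0.43 0 -0.19 0 1; -0.13 0 0.43 0 -0.19 0 1; -0.12 0 0.44 0 -0.19 0 1; -0.11 0 0.44 0 -0.19 0 1; -0.1 0 0.44 0 -0.19 0 1; -0.09 0 0.45 0 -0.19 0 1; -0.08 0 0.45 0 -0.19 0 1; -0.07 0 0.45 0 -0.19 0 1; -0.06 0 0.45 0 -0.19 0 1; -0.05 0 0.45 0 -0.19 0 1; -0.04 0 0.45 0 -0.18 0 1; -0.03 0 0.45 0 -0.19 0 1; -0.03 0 0.46 0 -0.18 0 1; -0.01 0 0.45 0 -0.19 0 1; -0.01 0.01 0.46 -0.01 -0.18 -0.01 1; 0.01 0 0.45 0 -0.19 0 1; 0.01 0.01 0.46 -0.01 -0.18 -0.01 1; 0.03 0 0.45 0 -0.19 0 1
ends [510.9 211.9 226.1] [-1.571  0.     0.21 ]
```

Request:
step_arm(moves="-0.15 0 0.43 0 -0.19 0 1; -0.14 0 0.43 0 -0.19 0 1; -0.13 0 0.43 0 -0.19 0 1; -0.12 0 0.44 0 -0.19 0 1; -0.11 0 0.44 0 -0.19 0 1; -0.1 0 0.44 0 -0.19 0 1; -0.09 0 0.45 0 -0.19 0 1; -0.08 0 0.45 0 -0.19 0 1; -0.07 0 0.45 0 -0.19 0 1; -0.06 0 0.45 0 -0.19 0 1; -0.05 0 0.45 0 -0.19 0 1; -0.04 0 0.45 0 -0.18 0 1; -0.03 0 0.45 0 -0.19 0 1; -0.03 0 0.46 0 -0.18 0 1; -0.01 0 0.45 0 -0.19 0 1; -0.01 0 0.46 0 -0.18 0 1; 0.01 0 0.45 0 -0.19 0 1; 0.01 0 0.46 0 -0.18 0 1; 0.03 0 0.45 0 -0.19 0 1; 0 0 0 0 0 0 1")

```text
clock: 35.3
eef_pos: [510.0, 215.3, 226.2]
tool_rot: [-1.568, 0.003, 0.216]
force: [0.4, -1.5, -0.2]
width: 85.5
```

Request:
step_arm(moves="0 0 0 0 0 0 1; 0 0 0 0 0 0 1")

```text
clock: 35.5
eef_pos: [511.6, 209.9, 227.2]
tool_rot: [-1.571, 0.002, 0.208]
force: [-0.1, -0.6, -1.1]
width: 85.5
```

```bash
python3 look.py w20
python3 - <<'E'
from plan import *
plan([510.8,212,120],0.2093,6)
E
```

```text
35.55 [511.7 209.8 227.4] [-1.571  0.002  0.208] 85.45356644983929
0 0.36 0.01 0 0 0 1; 0 0.36 0.01 0 0 0 1; 0 0.36 0.01 0 0 0 1; 0 0.36 0.01 0 0 0 1; 0 0.35 0 0 -0.01 -0.01 1; -0.01 0.36 0.01 0 0 0 1
ends [510.6 212.1 119.9] [-1.571  0.     0.209]
```

View pics/w20.png

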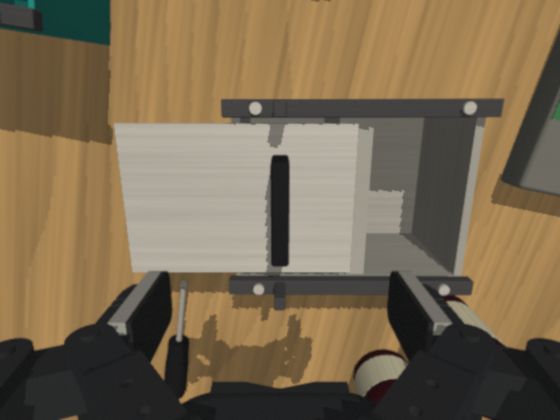

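Request:
step_arm(moves="0 0.2 0.02 0 0 0 1; 0 0.36 0.02 0 0 0 1; 0 0.4 0 0 0 0 1; 0 0.4 0 0 0 0 1; 0 0.4 0 0 0 0 1; 0 0.26 0 0 0 0 1; 0 0.12 0 0 0 0 1; 0 0 0 0 0 0 1; 0 0 0 0 0 0 0; 0 0 0 0 0 0 0; 0 0 0 0 0 0 0; 0 0 0 0 0 0 0; 0 0 0 0 0 0 0; 0 0 0 0 0 0 0; 0 0 0 0 0 0 0; 0 0 0 0 0 0 0")

```text
clock: 37.15
eef_pos: [511.0, 213.6, 121.2]
tool_rot: [-1.569, 0.001, 0.21]
force: [-1.2, 0.2, 6.1]
width: 10.8
```

Request:
step_arm(moves="0.06 0 0 0 0 0 0; 0.12 0 0 0 0 0 0; 0.16 0 0 0 0 0 0; 0.16 0 0 0 0 0 0; 0.16 0 0 0 0 0 0; 0.16 0 0 0 0 0 0; 0.16 0 0 0 0 0 0; 0.16 0 0 0 0 0 0; 0.16 0 0 0 0 0 0; 0.14 0 0 0 0 0 0; 0.1 0 0 0 0 0 0; 0.06 0 0 0 0 0 0; 0 0 0 0 0 0 0; 0 0 0 0 0 0 0; 0 0 0 0 0 0 0")

```text
clock: 38.65
eef_pos: [586.6, 229.5, 121.3]
tool_rot: [-1.569, 0.006, 0.21]
force: [-9.1, -2.4, 11.1]
width: 10.6
```

Request:
step_arm(moves="0.05 0 0 0 0 0 0; 0.06 0 0 0 0 0 0; 0.04 0 0 0 0 0 0; 0 0 0 0 0 0 0; 0 0 0 0 0 0 0")

```text
clock: 39.15
eef_pos: [592.9, 230.8, 121.3]
tool_rot: [-1.569, 0.009, 0.21]
force: [-11.4, -2.8, 13.5]
width: 11.0
```

```bash
python3 look.py w21
```

```text
39.2 [592.9 230.8 121.3] [-1.569  0.009  0.21 ] 10.962320828711697
```

View pics/w21.png

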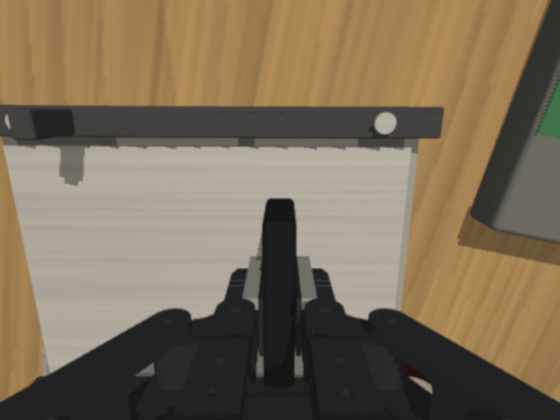

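Request:
step_arm(moves="0.05 0 0 0 0 0 0; 0.03 0 0 0 0 0 0; 0 0 0 0 0 0 0; 0 0 0 0 0 0 0")

```text
clock: 39.6
eef_pos: [592.8, 230.8, 121.2]
tool_rot: [-1.569, 0.017, 0.21]
force: [-21.6, -5.5, 20.9]
width: 11.0
```

Request:
step_arm(moves="-0.06 0 0 0 0 0 0; -0.06 0 0 0 0 0 0; 0 0 0 0 0 0 0; 0 0 0 0 0 0 1; 0 0 0 0 0 0 1; 0 0 0 0 0 0 1; 0 0 0 0 0 0 1; 0 0 0 0 0 0 1; 0 0 0 0 0 0 1; 0 0 0 0 0 0 1; 0 -0.2 0 0 0 0 1; 0 -0.4 0 0 0 0 1; 0 -0.6 0 0 0 0 1; 0 -0.6 0 0 0 0 1; 0 -0.4 0 0 0 0 1; 0 -0.2 0 0 0 0 1; 0 0 0 0 0 0 1; 0 0 0 0 0 0 1")

```text
clock: 41.4
eef_pos: [594.3, 231.1, 240.1]
tool_rot: [-1.57, 0.002, 0.21]
force: [-0.2, -0.2, -0.7]
width: 85.7
```

```bash
python3 look.py w22
python3 - <<'E'
from h import *
for n in ['top','scene']:
    p=get_image(n); cv2.imwrite(f'pics/{n}9.png',p['color'])
    for t in ['magazine','label_roll','jar','mug','bottle_a','screwdriver']:
        print(n,t,[(np.round(r['position'],0),round(r['conf'],2)) for r in nets.place_of(p,t)])
E
```

```text
41.45 [594.  231.  239.5] [-1.57   0.003  0.21 ] 85.62570295815196
top magazine [(array([ 563., -218.,   12.]), 0.85)]
top label_roll []
top jar [(array([682.,   2.,   4.]), 0.97), (array([769., -86.,  -3.]), 0.52)]
top mug [(array([ 507., -445.,    2.]), 0.9)]
top bottle_a [(array([723.,  89.,  -2.]), 0.88), (array([768., -83.,  -1.]), 0.76)]
top screwdriver [(array([ 564., -218.,    1.]), 0.65), (array([440.,  -3.,  -5.]), 0.57)]
scene magazine [(array([ 566., -221.,    9.]), 0.7)]
scene label_roll [(array([508., 461.,   0.]), 0.61)]
scene jar [(array([681.,  -2.,  -2.]), 0.6)]
scene mug [(array([ 503., -445.,    1.]), 0.75), (array([562., 229.,   4.]), 0.49)]
scene bottle_a [(array([769., -91.,  -4.]), 0.95), (array([719.,  86.,   0.]), 0.92)]
scene screwdriver [(array([437.,   5.,  -4.]), 0.58)]
```

View pics/w22.png

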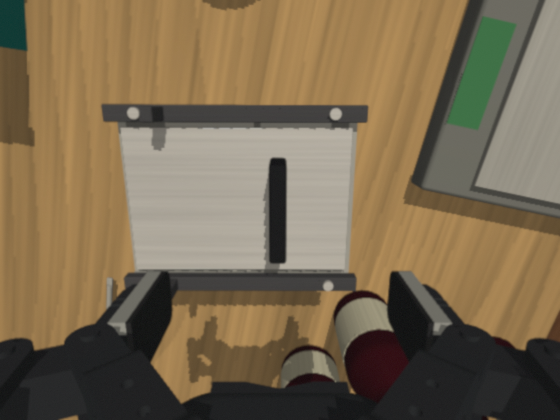

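View pics/scene9.png

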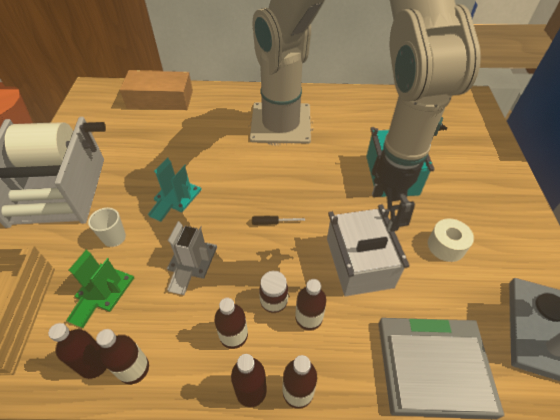

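Run:
```python
from h import *; import pickle
p,st=pickle.load(open('last.pkl','rb'))
sc=unproj(p,[(133.5,114),(335.5,114),(328,286)],118,st); h=unproj(p,[(271,165),(287,165),(271,262),(285.5,262)],148,st).mean(0)
y=.2093;e=np.array([np.cos(y),np.sin(y)]); c=(sc[0]+sc[2])[:2]/2
print(c,(h[:2]-c)@e,(h[:2]-[564.7,223.7])@e)
# plate edge to rail end in image; finish
s=ctrl.read_state(); print(s['force'],s['clock']); print(ctrl.finish_job())
```

```text
[564.4500988  223.02606765] 31.030053329881298 30.645579376525937
[ 0.06142972 -0.29268454  0.14364408] 42.15
the job is handed in; nothing more can be done
None
```

The whole job was carried out and handed in at about 42 s. No verdict came back, so the results below are from my own checks.

**What I did**
- **Gate open:** I pulled it until the handle lined up with the posts in the wrist camera. It was still in line when I came back to shut it.
- **Magazine out:** I gripped it across its thickness, stood it on the open bench, let go and took it again by its two narrow ends.
- **Dock:** I lowered it until the force reading showed floor contact, then released it.
- **Gate shut:** I pushed it until it stopped moving and the force doubled.

**Last checks**
- **Magazine:** after release it sat about 0.5 mm off along the dock and 0.7 mm off across it. It looks upright, with its ends level with the wall ends.
- **Gate:** the handle measured at about +31 mm in the box's frame, against 30 mm when shut. That reads as shut within measuring error.
- **Bystanders:** the jar, mug, screwdriver, label roll and both bottles were where they started, within a few mm. The top view missed the label roll in its last picture, but the scene view found it.
- **Arm:** the gripper was open and clear of everything, with force near zero.

**What went wrong on the way**
- On my first descent into the rear compartment something pressed on the gripper with about 34 N, below the 40 N limit. It was probably the finger knuckles on a box rail. I backed off, narrowed the opening and went in again without touching.
- The top camera read about 1–3 mm off from the wrist camera. I used the wrist values, because they matched the arm's measured positions at the grasps.

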